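# Pulse a desk coffee grinder by its half-turned lid

## Robot

A 6-joint arm with a two-finger parallel gripper is mounted at the origin on the work surface. World frame = base frame: x ahead of the robot, y to its left, z up, the work surface at z = 0. Lengths are in mm, angles in rad, forces in N, time in s.
With the tool pointing down it reaches from about 425 to 950 mm from the base axis. Payload 3.5 kg.
Tool frame: the origin (TCP) lies at the very end of the fingers, on their centre line; the grasp point (between the pads) lies 19 mm behind it; z points along the fingers, y is the line along which they close (so a half turn about z gives the same grasp; the last joint's range is limited). The gripper opens to 85 mm and grips with 20 to 120 N. Pads are 22 mm wide; open, the fingers measure 114 mm over their backs; the gripper's body (76 mm by 85 mm) begins 54 mm behind the grasp point. The pads swing forward as they close: fully open they stand 13 mm farther back than shut.
Start: joints at [-1.417, 0.286, 1.577, -0, 1.279, -0.15], TCP at [201.949, -644.067, 231.325] pointing down, gripper open.
Joint ranges: [-2.77, 2.77], [-0.9, 2.22], [0.21, 2.48], [-1.53, 4.67], [0.24, 2.81], [-2.84, 2.84]. Speed limits (rad/s): [2.79, 2.79, 3.14, 3.14, 3.14, 3.14].

## Interface

Orientations are given as a unit quaternion [x, y, z, w].
In Python, from station import status, capture, job gives the robot as it stands.
- The arm moves only by the shell command python3 -m pendant 'ROWS'. ROWS is a JSON object whose one key "commands" holds a list of rows, each a list of 3 entries, a list of its own where there are three numbers: the shift along the tool's x, y, z in m, then the turn, a rotation vector about the tool's x, y, z in degrees, then the opening, from -1 (shut) to 1 (fully open). In form: {"commands": [[[dx, dy, dz], [wx, wy, wz], hand], ...]}. A call has exactly 5 rows; each row shifts and turns the commanded pose from where the row before left it, along the tool's axes as they then stand; what a row does not reach is not made up. A row lasts 1/10 s, in which the tool goes at most 50 mm and 8.59 degrees, less where a joint would pass 70% of its speed; a pose out of reach is approached as far as the arm can. A call is refused whole if a number of a shift passes 0.05 or a number of a turn 8.59, either way. A call with a gripper value outside its range is refused whole. The fingers move at their own pace and stop on an object; the grip force is fixed at half the most. Time passes only in rows, so rows that do not move let the fingers close, or fill a call up. It gives the time, the measured TCP pose, the force, the opening and the grip force at its end, in the units of the state.
- status.get_obs(): the state, without advancing time (a new reading comes with each control period).
- capture(name): name is "scene" or "top" or "wrist"; returns a dict with "img" (480x640x3 uint8, red, green, blue), "intrinsics" (3x3 intrinsics, pixels), "cam_to_world" (4x4, takes a point from camera to world coordinates). Camera axes: x right, y down, z forward; pixel columns grow to the right and rows downward; lengths in mm; the calibration is good to about 2 mm. A picture is of the moment at which its call begins. There is no depth.
- job.hand_in(): hands the job in; it is judged then, once.
The state is a dict: "clock": time; "qpos": joint angles; "joint_velocities": joint speeds; "effort": joint torques, N m; "tcp_pos": TCP position; "eef_rot": TCP orientation; "wrist_force": force on the tool from outside, world axes, zero at the start; "moment": the same for the moment, N m; "grip_width": finger opening in mm; "finger_force": force on a finger pad.
Only numpy, scipy, OpenCV 4.12 (cv2) and the standard library are available. Lean on these libraries where they do the work, as an engineer would, in place of code of your own. Each camera call takes 0.05 s, during which the arm holds its last target. There are 200 camera calls.

## Task

Get the desk coffee grinder ready for pulsing: first turn its timer dial until the pointer is at the green zero mark. Then take the loose black lid by its bar, set it fully down into the grinder's cup with its lugs in the two slots, and twist it clockwise against the spring until its white line is at the yellow half-way marks, never going on towards the red marks where it clicks locked. Finish still gripping the lid and holding it steady at the yellow marks, with the timer still at zero and the other things on the desk left where they were.

Things in the scene. Friction and masses are not known exactly. Their poses are not given: they have to be found in the camera images.
- grinder: White grinder housing, fixed to the desk, 124 x 250 x 55 mm high (origin: centre of its underside; x, y along those sizes, z up). The timer dial stands on the deck 70 mm to -y of the origin; the round steel cup (100 mm outside diameter, top edge 115 mm above the desk) 65 mm to +y.
- collar (a point): Centre of the cup's mouth, level with its top edge (115 mm up); axes as the grinder's. Inward ledge of 72 mm inside diameter, 7 mm thick, with two 18 mm wide slots at +x and -x (white rim marks); bore 84 mm below it. Stops bar counter-clockwise turning. Clockwise from each white mark: yellow mark at 35 degrees (half-way), red at 70 (locked; counts as clicked from about 54).
- half_mark: The yellow half-way marks: a frame with its origin at the collar centre, z up, its x axis through the two yellow marks. The lid is at half turn when its x axis, either way round, lies along this one.
- lid: Loose lid, 120 g, 54 mm high, bar up. Origin: centre of the plug's underside. Plug 67 mm diameter, z 0 to 15 mm; two orange lugs at its foot along +x, -x (12 mm wide, 6 high, tips 39.5 mm from the axis); black flange 82 mm, z 15 to 23; grip bar along x 54 mm long, 14 thick, z 23 to 54; white line along x. Same after a half turn. Seated: flange on the cup's top edge, origin 15 mm below collar.
- dial_grip (a point): Grip point of the timer dial, on its upright axis, 86 mm above the desk, in a black bar 46 mm long, 14 mm thick, whose sides reach from 64 mm (the disc under it, 54 mm wide) to 92 mm above the desk. Turns with the dial: its x axis lies along the bar towards the white pointer. At zero the pointer is at the wide green mark, that is, along the grinder's +x.
- timer_dial (a joint): Timer dial angle in rad, 0 at the green zero mark, growing clockwise seen from above (stops at -0.5 and 2.1); the dial starts clockwise of zero, by 0.6 to 1.4; stays where it is left, friction 0.03 N m.
- switch_ring (a joint): Sprung ring in the cup, rad, pushed clockwise by the lid's lugs: 0 until the lid has turned about 0.10 rad clockwise from the slots, then grows with the lid (half turn: about 0.51; end stop 1.12). Spring: 0.03 N m at 0, about 0.09 N m at half turn; it turns the lid back if let go.
- mug: White mug, 80 mm diameter, 95 mm high, origin under its centre. Leave alone.
- bean_jar: Amber glass jar with brass cap, 72 mm diameter, 115 mm high, origin under its centre. Leave alone.
- scoop: Steel spoon 160 mm long lying on the desk. Leave alone.
- phone: Black phone, 150 x 72 x 9 mm. Leave alone.
- pen_cup: Blue cup with pens, 72 mm diameter, 150 mm high with the pens. Leave alone.
Mind the look-alikes: they are no part of the job. Of the things like the lid, leave any that is turquoise; of the rest the smaller one is meant.

How it is judged (in metres and radians):
On the way, in this order (a step that is already met when the one before it is completed fails the run):
1. the timer dial is turned to zero (value of joint timer_dial between -0.12 and 0.12 rad), for 0.2 s.
2. the lid is fully down in the cup (horizontal distance between lid and collar below 0.006 m and z of lid in the frame of collar between -0.0185 and -0.0125 m and angle between lid's own z axis and vertical below 0.08 rad), for 0.2 s.
At the end, for the whole second after the job is handed in: Dial within 0.12 rad of zero; lid seated in the cup (6 mm of its axis, 3 mm of full depth, upright within 0.08 rad), its white line within 0.14 rad (8 degrees) of the yellow marks with the sprung ring pushed to match; fingers still gripping the lid, which is steady (all of step 1 and all of step 2 and angle between the x axis of lid and the x axis of half_mark, either way round below 0.14 rad and value of joint switch_ring between 0.33 and 0.69 rad and contact force between the fingers and lid above 1 N and angular speed of lid below 0.2 rad/s); the arm keeps its last pose, push and grip.
It fails at once if the lid is twisted on to where it clicks locked (about 54 degrees) (value of joint switch_ring above 0.85 rad).
It fails at once if another thing on the desk is moved by more than 30 mm (distance of any of mug, bean_jar, scoop, phone, pen_cup from where it was at the start of the episode above 0.03 m).
It also fails if it takes over 61 s, if anything falls off the work surface, if the arm or the gripper's body presses on something with over 40 N, if the wrist force passes 120 N, or if a joint passes its speed limit or range.

## Working session

There is one attempt and no reset: what is moved stays moved. The work goes in short steps, Python scripts to look and compute and a shell command to move; the robot and the scene stay as the last step left them, time stands still between calls to the robot, and variables do not carry over. Pictures are saved under pics/ and viewed, at most 10 in all, crops included, and the job is handed in when it is done.

```bash
mkdir -p pics; ls
cat > h.py <<'E'
import numpy as np,cv2
from station import status,capture,job
from scipy.spatial.transform import Rotation as R
def snap(cam,name):
    c=capture(cam); np.savez(f'pics/{name}.npz',K=c['intrinsics'],T=c['cam_to_world'],img=c['img'])
    cv2.imwrite(f'pics/{name}.png',c['img'][:,:,::-1]); return c
def load(n): return np.load(f'pics/{n}.npz')
def ray(n,uv):
    d=load(n);K,T=np.array(d['K']),np.array(d['T'])
    v=T[:3,:3]@np.linalg.solve(K,[uv[0],uv[1],1]);return T[:3,3],v/np.linalg.norm(v)
def plane(n,uv,z):
    o,v=ray(n,uv);return (o+v*(z-o[2])/v[2]).round(1)
def tri(*obs):
    A=np.zeros((3,3));b=np.zeros(3);L=[ray(*o) for o in obs]
    for o,v in L:
        P=np.eye(3)-np.outer(v,v);A+=P;b+=P@o
    p=np.linalg.solve(A,b);return p.round(1),[round(float(np.linalg.norm(np.cross(p-o,v))),1) for o,v in L]
def proj(n,p):
    d=load(n);K,T=np.array(d['K']),np.array(d['T']);q=K@(T[:3,:3].T@(np.array(p)-T[:3,3]));return (q[:2]/q[2]).round(1)
def crop(n,u,v,w,h,s,out):
    im=load(n)['img'][v:v+h,u:u+w,::-1];cv2.imwrite(f'pics/{out}.png',cv2.resize(im,None,fx=s,fy=s,interpolation=cv2.INTER_CUBIC))
E
python3 - <<'E'
from h import *
for c in('scene','top','wrist'):
    s=snap(c,c+'0');print(c,s['intrinsics'][0,0],s['cam_to_world'].round(3).tolist())
print(status.get_obs())
a=np.hstack([load('scene0')['img'],load('top0')['img']]);
cv2.imwrite('pics/both.png',cv2.resize(a[:,:,::-1],(800,300)))
E
```

```text
pics
scene 548.3867788545765 [[-0.678, 0.511, -0.529, 1188.525], [0.735, 0.488, -0.471, 552.337], [0.018, -0.708, -0.706, 963.433], [0.0, 0.0, 0.0, 1.0]]
top 483.31562843439207 [[-0.003, -0.999, 0.042, 470.134], [-1.0, 0.003, 0.004, -12.999], [-0.004, -0.042, -0.999, 1331.62], [0.0, 0.0, 0.0, 1.0]]
wrist 408.6715299012918 [[0.298, -0.906, -0.3, 278.692], [-0.954, -0.284, -0.092, -619.215], [-0.002, 0.314, -0.949, 372.437], [0.0, 0.0, 0.0, 1.0]]
{'clock': 0.15, 'qpos': array([-1.41700783e+00,  2.87027211e-01,  1.57782124e+00,  6.33318100e-06,
        1.27859395e+00, -1.50013447e-01]), 'joint_velocities': array([ 1.27531254e-03, -1.24039681e-03, -6.26601483e-03,  1.64749894e-03,
        1.46670010e-05, -5.56151291e-04]), 'effort': array([ 1.54646681e-03, -4.06607902e+01, -2.93139356e+01, -1.03701107e-04,
        3.97284748e-03,  1.34404641e-05]), 'tcp_pos': array([ 201.86984108, -643.58200799,  230.23210414]), 'eef_rot': array([ 9.88484929e-01,  1.51316519e-01,  1.28579245e-06, -9.24877597e-04]), 'wrist_force': array([ 0.38152695, -0.18666557, -0.23313469]), 'moment': array([-0.01242899, -0.00646053, -0.00282919]), 'finger_force': 0.0, 'grip_width': 85.08849335488883}
```

View pics/top0.png

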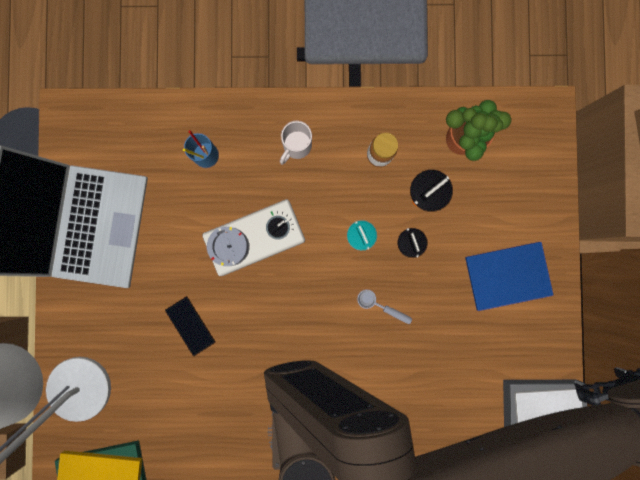

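View pics/scene0.png

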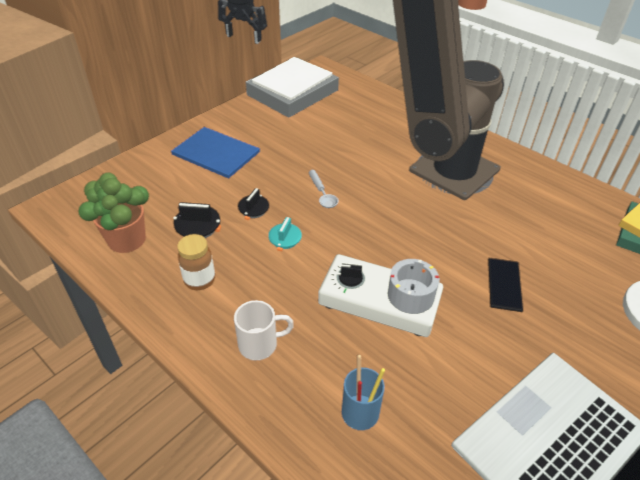

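Lid candidates in the top view are turquoise (362,236), large black (431,190) and small black (412,242). In the scene view they are at (286,236), (197,220) and (254,204). I choose the small black one. The grinder's dial is at (279,227) and its cup at (229,246) in the top view. Next is a close crop of these.

Run:
```python
from h import *
def cr(n,u,v,w,h,s): return cv2.resize(load(n)['img'][v:v+h,u:u+w,::-1],None,fx=s,fy=s,interpolation=cv2.INTER_CUBIC)
a=cr('top0',200,200,110,80,4);b=cr('top0',390,220,50,45,7.11)[:320];
c=cr('scene0',315,250,135,85,3.2);d=cr('scene0',230,180,50,38,7.16)[:272]
r1=np.hstack([a,b[:,:350]]);r2=np.hstack([c,d])
print(a.shape,b.shape,c.shape,d.shape)
W=800;o=np.zeros((592,W,3),np.uint8);o[:320,:r1.shape[1]]=r1[:320];o[320:592,:min(W,r2.shape[1])]=r2[:272,:W]
cv2.imwrite('pics/m1.png',o)
```

```text
(320, 440, 3) (320, 356, 3) (272, 432, 3) (272, 358, 3)
```

View pics/m1.png

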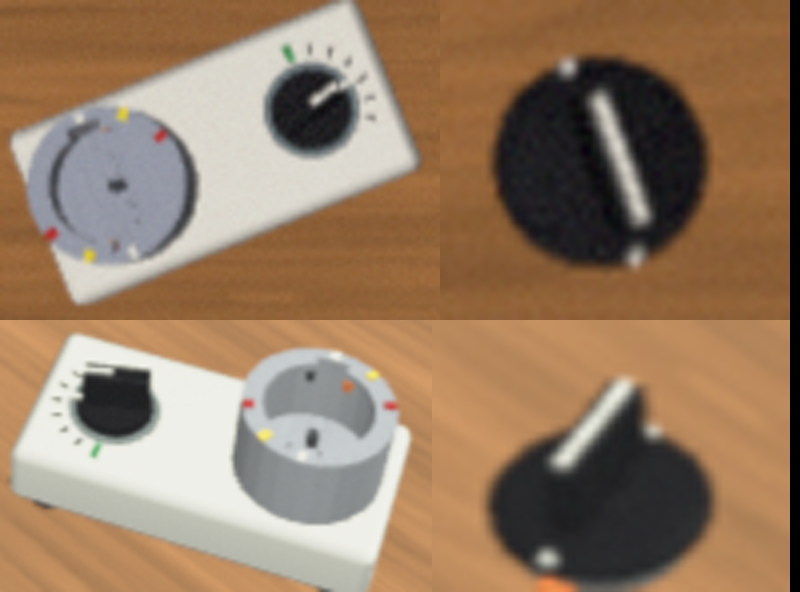

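Run:
```python
from h import *
T=lambda x,y:('top0',(200+x/4-.4,200+y/4-.4))
L=lambda x,y:('top0',(390+(x-440)/7.11-.4,220+y/7.11-.4))
S=lambda x,y:('scene0',(315+x/3.2-.35,250+(y-320)/3.2-.35))
SL=lambda x,y:('scene0',(230+(x-432)/7.16-.4,180+(y-320)/7.16-.4))
P={}
for n,a,b in[('w1',T(80,118),S(335,356)),('w2',T(133,252),S(302,456)),('y1',T(122,114),S(372,375)),('y2',T(90,256),S(264,435)),('r1',T(162,136),S(391,406)),('r2',T(50,235),S(248,404)),
 ('lidA',L(598,95),SL(560,463)),('lidB',L(642,222),SL(626,383)),('lA2',L(598,95),SL(626,383)),('lB2',L(642,222),SL(560,463)),('fl1',L(568,68),SL(548,558)),('fl2',L(635,257),SL(654,431)),('fl1b',L(635,257),SL(548,558)),('fl2b',L(568,68),SL(654,431)),('dialtip',T(337,88),S(83,370))]:
    p,e=tri(a,b);P[n]=p;print(n,p,e)
m=lambda a,b:(P[a]+P[b])/2
an=lambda a,b:np.degrees(np.arctan2(*(P[a]-P[b])[1::-1]))
print('cup',m('w1','w2'),m('y1','y2'),m('r1','r2'),an('w1','w2'),an('y1','y2'),an('r1','r2'))
c=[plane(*T(x,y),55) for x,y in[(350,0),(418,165),(80,303),(12,137)]];print(c)
for i in range(4):d=c[i]-c[i-1];print(np.hypot(*d[:2]),np.degrees(np.arctan2(d[1],d[0])))
print('deck centre',np.mean(c,0))
print('dial disc',plane(*T(312,110),62),'dial pointer ends z92',plane(*T(314,103),92),plane(*T(338,86),92))
```

```text
w1 [535.2 211.1 194.7] [9.3, 9.3]
w2 [466.8 190.3  22.5] [11.4, 11.4]
y1 [527.7 209.3 173.6] [31.6, 31.6]
y2 [480.4 193.1  61.3] [36.0, 36.0]
r1 [510.7 203.8 130. ] [45.1, 45.1]
r2 [501.1 200.2 117.9] [46.1, 46.1]
lidA [ 537.  -278.4   55.9] [0.0, 0.0]
lidB [ 490.1 -294.8   54.5] [0.4, 0.4]
lA2 [ 528.7 -262.5   98.5] [9.1, 9.1]
lB2 [ 497.5 -312.3    9. ] [10.3, 10.3]
fl1 [ 549.3 -274.5   21.4] [0.2, 0.2]
fl2 [ 476.7 -298.6   21.6] [0.4, 0.4]
fl1b [ 488.5 -327.6  -54.6] [16.2, 16.2]
fl2b [ 535.6 -249.3   90.3] [14.4, 14.4]
dialtip [566.1  57.1  89.2] [0.7, 0.7]
cup [501.  200.7 108.6] [504.05 201.2  117.45] [505.9  202.   123.95] 16.914179161778225 18.906060997216493 20.556045219583652
[array([626.8,  50.9,  55. ]), array([517.1,   6.1,  55. ]), array([426.8, 229.2,  55. ]), array([536.5, 274.8,  55. ])]
241.42348684417595 -68.03553089372465
118.49527416736916 -157.78555804176676
240.68174006351208 112.03570154625889
118.80004208753464 22.57163618879727
deck centre [526.8  140.25  55.  ]
dial disc [553.3  75.7  62. ] dial pointer ends z92 [555.8  72.3  92. ] [566.7  56.9  92. ]
```

Run:
```python
from h import *
T=lambda x,y:('top0',(200+x/4-.4,200+y/4-.4))
S=lambda x,y:('scene0',(315+x/3.2-.35,250+(y-320)/3.2-.35))
P={}
for n,a,b in[('w1',T(80,118),S(302,456)),('w2',T(133,252),S(335,356)),('y1',T(122,114),S(264,435)),('y2',T(90,256),S(372,375)),('r1',T(162,136),S(248,404)),('r2',T(50,235),S(391,406))]:
    p,e=tri(a,b);P[n]=p;print(n,p,e)
for a in 'wyr':
    d=P[a+'1']-P[a+'2'];print(a,(P[a+'1']+P[a+'2'])/2,np.degrees(np.arctan2(d[1],d[0])))
g=np.radians(22.3);C=(P['w1']+P['w2']+P['y1']+P['y2'])[:2]/4
print('dial from cup',C-135*np.array([-np.sin(g),np.cos(g)]))
o=status.get_obs();Rm=R.from_quat(o['eef_rot']).as_matrix();print(Rm.round(3).tolist())
```

```text
w1 [545.2 218.4 115.4] [0.1, 0.1]
w2 [461.  184.2 115.7] [0.4, 0.4]
y1 [547.9 191.4 115.9] [0.4, 0.4]
y2 [458.4 211.4 115.8] [0.1, 0.1]
r1 [533.6 166.9 114.4] [0.3, 0.3]
r2 [472.  236.1 115.9] [0.7, 0.7]
w [503.1  201.3  115.55] 22.10579776844517
y [503.15 201.4  115.85] -12.596573235818498
r [502.8  201.5  115.15] -48.32537370058153
dial from cup [554.35158154  76.44668802]
[[0.954, 0.299, -0.0], [0.299, -0.954, 0.002], [0.0, -0.002, -1.0]]
```

The two views agree to within 0.5 mm:
- **Cup:** (503.1, 201.4), top edge at z 115.5, white marks at 22.3°, yellow at -12.7°.
- **Dial:** (554, 76), pointer about -54.7°.
- **Small black lid:** (513.2, -286.6), 82 mm wide, bar at 18.8°, bar top at z 55.

I move to above the dial first, keeping the tool's orientation, then turn it.

```bash
python3 -m pendant '{"commands": [[[0.0275,-0.029,0],[0,0,0],1],[[0.0275,-0.029,0],[0,0,0],1],[[0.0275,-0.029,0],[0,0,0],1],[[0.0275,-0.029,0],[0,0,0],1],[[0.0275,-0.029,0],[0,0,0],1]]}'
python3 -m pendant '{"commands": [[[0.0275,-0.029,0],[0,0,0],1],[[0.0275,-0.029,0],[0,0,0],1],[[0.0275,-0.029,0],[0,0,0],1],[[0.0275,-0.029,0],[0,0,0],1],[[0.0275,-0.029,0],[0,0,0],1]]}'
python3 -m pendant '{"commands": [[[0.0275,-0.029,0],[0,0,0],1],[[0.0275,-0.029,0],[0,0,0],1],[[0.0275,-0.029,0],[0,0,0],1],[[0.0275,-0.029,0],[0,0,0],1],[[0.0275,-0.029,0],[0,0,0],1]]}'
python3 -m pendant '{"commands": [[[0.0275,-0.029,0],[0,0,0],1],[[0.0275,-0.029,0],[0,0,0],1],[[0.0275,-0.029,0],[0,0,0],1],[[0.0275,-0.029,0],[0,0,0],1],[[0.0275,-0.029,0],[0,0,0],1]]}'
python3 -m pendant '{"commands": [[[0,0,0],[0,0,7.2],0.3],[[0,0,0],[0,0,7.2],0.3],[[0,0,0],[0,0,7.2],0.3],[[0,0,0],[0,0,7.2],0.3],[[0,0,0],[0,0,7.2],0.3]]}'
python3 -m pendant '{"commands": [[[0,0,0],[0,0,7.2],0.3],[[0,0,0],[0,0,7.2],0.3],[[0,0,0],[0,0,7.2],0.3],[[0,0,0],[0,0,7.2],0.3],[[0,0,0],[0,0,7.2],0.3]]}'
cat >> h.py <<'E'
def rel(x,y,z,yaw):
    o=status.get_obs();Rm=R.from_quat(o['eef_rot']).as_matrix();t=o['tcp_pos']
    cy=np.degrees(np.arctan2(Rm[1,0],Rm[0,0]))
    print('t',round(o['clock'],2),'tcp',t.round(1),'yaw',cy.round(2),'tilt',Rm[:2,2].round(4),'q6',round(o['qpos'][5],3),'w',round(o['grip_width'],1),'F',o['wrist_force'].round(1),'M',o['moment'].round(3),'ff',round(o['finger_force'],1))
    print('tool shift mm',(Rm.T@(np.array([x,y,z])-t)).round(1),'turn z',round(cy-yaw,2))
E
python3 - <<'E'
from h import *
rel(554,76.3,68,-54.7)
snap('wrist','w1')
E
```

```text
clock: 0.65
tcp_pos: [290.1, -462.8, 230.8]
eef_rot: [0.989, 0.151, -0.0, -0.0]
wrist_force: [0.9, -0.9, -0.3]
grip_width: 85.7
finger_force: 0.0
clock: 1.15
tcp_pos: [377.9, -283.4, 231.1]
eef_rot: [0.989, 0.151, -0.0, -0.0]
wrist_force: [0.0, 0.9, -0.5]
grip_width: 85.4
finger_force: 0.0
clock: 1.65
tcp_pos: [465.7, -103.9, 231.2]
eef_rot: [0.988, 0.151, 0.0, 0.0]
wrist_force: [0.4, -0.2, -0.3]
grip_width: 85.3
finger_force: 0.0
clock: 2.15
tcp_pos: [553.5, 75.6, 231.1]
eef_rot: [0.988, 0.151, -0.0, 0.0]
wrist_force: [0.0, -0.2, 0.5]
grip_width: 85.2
finger_force: 0.0
clock: 2.65
tcp_pos: [553.0, 74.0, 230.9]
eef_rot: [0.986, -0.164, -0.0, 0.0]
wrist_force: [-0.3, -0.6, 0.5]
grip_width: 55.1
finger_force: 0.0
clock: 3.15
tcp_pos: [553.0, 73.9, 230.9]
eef_rot: [0.887, -0.461, -0.0, 0.0]
wrist_force: [0.5, 0.9, -0.7]
grip_width: 55.7
finger_force: 0.0
t 3.15 tcp [553.   73.9 230.9] yaw -54.89 tilt [-0.0008  0.    ] q6 2.48 w 55.7 F [ 0.5  0.9 -0.7] M [ 0.009 -0.014 -0.089] ff 0.0
tool shift mm [ -1.3  -2.3 162.9] turn z -0.19
```

View pics/w1.png

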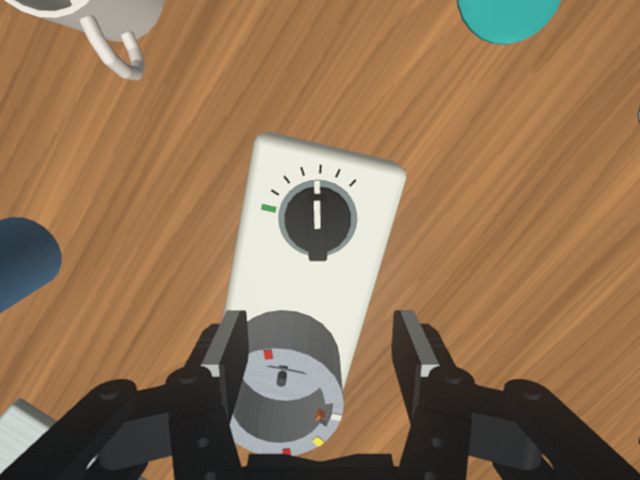

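The wrist view shows the dial bar lined up vertically at column 317 (pointer end 317,183, back end 318,255), squarely between the fingers. I project the estimates into this view as a check, then descend.

Run:
```python
from h import *
for z in(92,64):print(proj('w1',(554,76.3,z)))
a=np.radians(-54.7);u=np.array([np.cos(a),np.sin(a),0])*23
for s in(1,-1):print(proj('w1',np.array([554,76.3,92])+s*u))
print('w',plane('w1',(317,220),64), 'cup marks red',plane('w1',(268,354),115.5),plane('w1',(287,452),115.5),'white',plane('w1',(335,417),115.5))
```

```text
[316.6 229.1]
[316.8 219. ]
[316.3 197.4]
[316.8 259.2]
w [553.5  76.9  64. ] cup marks red [532.4 168.7 115.5] [470.9 236.3 115.5] white [459.5 186.4 115.5]
```

```bash
python3 -m pendant '{"commands": [[[-0.001,-0.002,0.04],[0,0,0],0.3],[[0,0,0.04],[0,0,0],0.3],[[0,0,0.04],[0,0,0],0.3],[[0,0,0.025],[0,0,0],0.3],[[0,0,0],[0,0,0],0.3]]}'
python3 - <<'E'
from h import *
rel(554,76.3,68,-54.7)
E
```

```text
clock: 3.7
tcp_pos: [550.4, 76.0, 81.4]
eef_rot: [0.889, -0.458, -0.005, 0.002]
wrist_force: [0.2, -0.1, -0.3]
grip_width: 55.4
finger_force: 0.0
t 3.7 tcp [550.4  76.   81.4] yaw -54.5 tilt [-0.0102  0.0005] q6 2.477 w 55.4 F [ 0.2 -0.1 -0.3] M [-0.023 -0.006 -0.026] ff 0.0
tool shift mm [ 1.9 -3.2 13.4] turn z 0.2
```

```bash
python3 -m pendant '{"commands": [[[0,0,0],[0,0,0],0.3],[[0,0,0],[0,0,0],0.3],[[0,0,0],[0,0,0],0.3],[[0,0,0],[0,0,0],0.3],[[0,0,0],[0,0,0],0.3]]}' >/dev/null
python3 - <<'E'
from h import *
rel(554,76.3,68,-54.7);print(status.get_obs()['qpos'])
E
```

```text
t 4.2 tcp [554.9  75.9  87.4] yaw -54.58 tilt [ 0.0019 -0.0001] q6 2.478 w 55.4 F [-0.6  0.  -0.3] M [0.051 0.014 0.016] ff 0.0
tool shift mm [-0.9  0.5 19.4] turn z 0.12
[-4.52210177e-02  1.99431628e-01  1.96607318e+00 -2.69961851e-05
  9.74162334e-01  2.47820509e+00]
```

```bash
python3 -m pendant '{"commands": [[[-0.001,0,0.007],[0,0,0],0.3],[[0,0,0.007],[0,0,0],0.3],[[0,0,0.004],[0,0,0],0.3],[[0,0,0],[0,0,0],0.3],[[0,0,0],[0,0,0],0.3]]}' >/dev/null
python3 -m pendant '{"commands": [[[0,0,0],[0,0,0],-0.4],[[0,0,0],[0,0,0],-1],[[0,0,0],[0,0,0],-1],[[0,0,0],[0,0,0],-1],[[0,0,0],[0,0,0],-1]]}' >/dev/null
python3 - <<'E'
from h import *
rel(554,76.3,68,22.3)
E
```

```text
t 5.2 tcp [553.6  76.5  68.8] yaw -54.58 tilt [-0.0007 -0.0005] q6 2.48 w 12.9 F [-3.8 -0.6  4.1] M [-0.22   0.461  0.045] ff 59.9
tool shift mm [ 0.4 -0.2  0.8] turn z -76.88
```

```bash
python3 -m pendant '{"commands": [[[0,0,0],[0,0,-7],-1],[[0,0,0],[0,0,-7],-1],[[0,0,0],[0,0,-7],-1],[[0,0,0],[0,0,-7],-1],[[0,0,0],[0,0,-7],-1]]}'
python3 -m pendant '{"commands": [[[0,0,0],[0,0,-7],-1],[[0,0,0],[0,0,-7],-1],[[0,0,0],[0,0,-7],-1],[[0,0,0],[0,0,-7],-1],[[0,0,0],[0,0,-7],-1]]}'
python3 -m pendant '{"commands": [[[0,0,0],[0,0,-5],-1],[[0,0,0],[0,0,-2],-1],[[0,0,0],[0,0,0],-1],[[0,0,0],[0,0,0],-1],[[0,0,0],[0,0,0],-1]]}'
python3 - <<'E'
from h import *
rel(554,76.3,68,22.3)
E
```

```text
clock: 5.7
tcp_pos: [554.0, 77.1, 68.8]
eef_rot: [0.986, -0.168, 0.0, -0.001]
wrist_force: [-0.6, 1.2, 2.6]
grip_width: 12.8
finger_force: 59.7
clock: 6.2
tcp_pos: [554.0, 77.9, 68.8]
eef_rot: [0.991, 0.136, 0.001, -0.001]
wrist_force: [-0.8, 3.5, 3.0]
grip_width: 12.7
finger_force: 59.7
clock: 6.7
tcp_pos: [554.0, 78.0, 68.8]
eef_rot: [0.981, 0.193, 0.001, -0.001]
wrist_force: [-1.3, 6.0, 3.4]
grip_width: 12.8
finger_force: 59.8
t 6.7 tcp [554.   78.   68.8] yaw 22.31 tilt [0.0008 0.0027] q6 1.137 w 12.8 F [-1.3  6.   3.4] M [0.956 0.233 0.014] ff 59.8
tool shift mm [-0.6  1.6  0.8] turn z 0.01
```

```bash
python3 -m pendant '{"commands": [[[0,0,0],[0,0,0],0.3],[[0,0,0],[0,0,0],0.3],[[0,0,0],[0,0,0],0.3],[[0,0,-0.01],[0,0,0],0.3],[[0,0,-0.03],[0,0,0],0.3]]}' >/dev/null
python3 -m pendant '{"commands": [[[0,0,-0.04],[0,0,0],0.3],[[0,0,-0.04],[0,0,0],0.3],[[0,0,-0.04],[0,0,0],0.3],[[0,0,0],[0,0,0],0.3],[[0,0,0],[0,0,0],0.3]]}' >/dev/null
python3 - <<'E'
from h import *
snap('wrist','w2')
rel(513.2,-286.6,120,18.8)
crop('w2',160,80,320,240,2.5,'w2c')
for d in(0,35,-35):
  a=np.radians(22.3+d);print(d,[proj('w2',(554+r*np.cos(a),76.3+r*np.sin(a),z)) for r,z in((0,64),(23,92),(36,55))])
E
```

```text
t 7.75 tcp [553.5  76.5 228.5] yaw 22.4 tilt [ 0.0003 -0.0002] q6 1.136 w 55.5 F [ 0.3  0.2 -0.8] M [ 0.035 -0.052  0.036] ff 0.0
tool shift mm [-175.7  320.4  108.5] turn z 3.6
0 [array([319.8, 219.4]), array([319.9, 197.6]), array([319.8, 171.4])]
35 [array([319.8, 219.4]), array([301.1, 203.4]), array([293.3, 179.8])]
-35 [array([319.8, 219.4]), array([338.7, 203.4]), array([346.3, 179.8])]
```

View pics/w2c.png

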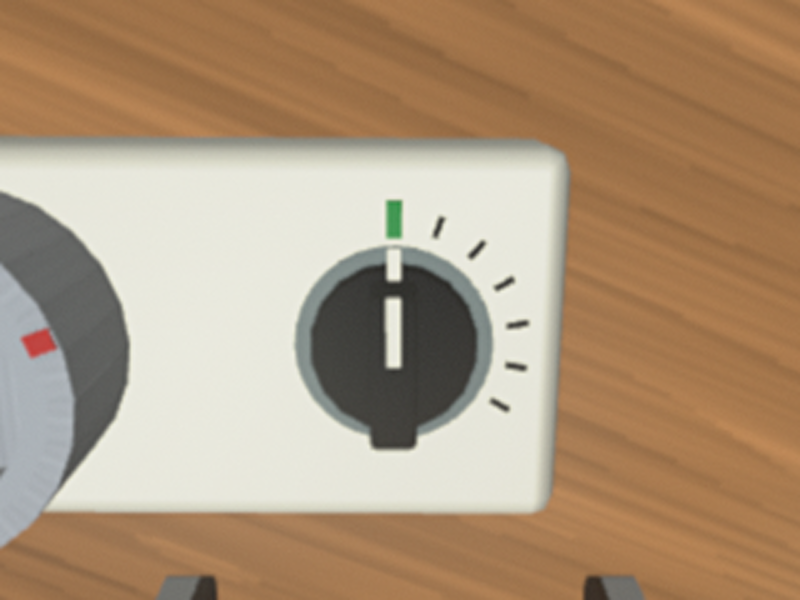

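The pointer (crop column 393) points straight at the green mark (column 394), so the dial is at zero. On to the lid.

```bash
python3 -m pendant '{"commands": [[[-0.0175,0.032,0],[0,0,0],0.5],[[-0.0175,0.032,0],[0,0,0],0.5],[[-0.0175,0.032,0],[0,0,0],0.5],[[-0.0175,0.032,0],[0,0,0],0.5],[[-0.0175,0.032,0],[0,0,0],0.5]]}' >/dev/null
python3 -m pendant '{"commands": [[[-0.0175,0.032,0],[0,0,0],0.5],[[-0.0175,0.032,0],[0,0,0],0.5],[[-0.0175,0.032,0],[0,0,0],0.5],[[-0.0175,0.032,0],[0,0,0],0.5],[[-0.0175,0.032,0],[0,0,0],0.5]]}' >/dev/null
python3 -m pendant '{"commands": [[[0,0,0.02],[0,0,3.6],0.5],[[0,0,0.02],[0,0,0],0.5],[[0,0,0.01],[0,0,0],0.5],[[0,0,0],[0,0,0],0.5],[[0,0,0],[0,0,0],0.5]]}' >/dev/null
python3 - <<'E'
from h import *
snap('wrist','w3')
rel(513.2,-286.6,27,18.8)
crop('w3',160,80,320,240,2.5,'w3c')
a=np.radians(18.8)
for r,z in((0,54),(25,54),(-25,54),(38,23),(-38,23)):print(r,2.5*(proj('w3',(513.2+r*np.cos(a),-286.6+r*np.sin(a),z))-[160,80]))
E
```

```text
t 9.3 tcp [ 514.3 -285.8  178.9] yaw 18.84 tilt [ 0.0006 -0.0005] q6 0.563 w 64.1 F [-0.1 -1.4  0.2] M [-0.     0.033  0.013] ff 0.0
tool shift mm [ -1.4   0.3 151.9] turn z 0.04
0 [404.25 387.5 ]
25 [404.25 297.25]
-25 [404.   472.75]
38 [404.   230.75]
-38 [403.5 474.5]
```

View pics/w3c.png

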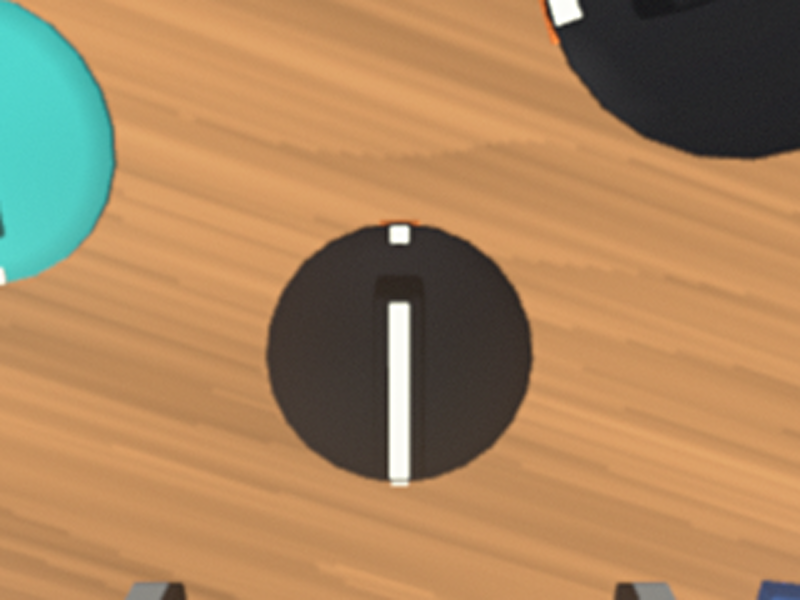

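The close crop shows the small black lid lined up: white line at column 400, rows 300–483, and lug mark at (400,235), within about 1 mm of the estimate. I go down.

```bash
python3 -m pendant '{"commands": [[[-0.002,0,0.04],[0,0,0],0.5],[[0,0,0.04],[0,0,0],0.5],[[0,0,0.03],[0,0,0],0.5],[[0,0,0.01],[0,0,0],0.5],[[0,0,0],[0,0,0],0.5]]}' >/dev/null
python3 -m pendant '{"commands": [[[0,0,0],[0,0,0],0.5],[[0,0,0],[0,0,0],0.5],[[0,0,0.005],[0,0,0],0.5],[[0,0,0],[0,0,0],0.5],[[0,0,0],[0,0,0],0.5]]}' >/dev/null
python3 - <<'E'
from h import *
rel(512.7,-286.8,27,18.8)
E
```

```text
t 10.3 tcp [ 512.1 -286.5   53.6] yaw 18.81 tilt [ 0.0003 -0.0002] q6 0.56 w 64.1 F [ 1.  -0.3 -0.1] M [ 0.007 -0.032  0.042] ff 0.0
tool shift mm [ 0.5  0.4 26.6] turn z 0.01
```

```bash
python3 -m pendant '{"commands": [[[0,0,0.01],[0,0,0],0.5],[[0,0,0.01],[0,0,0],0.3],[[0,0,0.006],[0,0,0],0.3],[[0,0,0],[0,0,0],0.3],[[0,0,0],[0,0,0],0.3]]}' >/dev/null
python3 -m pendant '{"commands": [[[0,0,0],[0,0,0],-0.4],[[0,0,0],[0,0,0],-1],[[0,0,0],[0,0,0],-1],[[0,0,0],[0,0,0],-1],[[0,0,0],[0,0,0],-1]]}' >/dev/null
python3 - <<'E'
from h import *
rel(512.7,-286.8,27,18.8)
E
```

```text
t 11.3 tcp [ 512.5 -286.9   27.9] yaw 18.81 tilt [ 0.0011 -0.0009] q6 0.56 w 12.8 F [0.  0.9 2.1] M [-0.012  0.004 -0.022] ff 60.8
tool shift mm [0.2 0.  0.9] turn z 0.01
```

```bash
python3 -m pendant '{"commands": [[[0,0,-0.01],[0,0,0],-1],[[0,0,-0.03],[0,0,0],-1],[[0,0,-0.05],[0,0,0],-1],[[0,0,-0.05],[0,0,0],-1],[[0,0,-0.04],[0,0,0],-1]]}' >/dev/null
python3 -m pendant '{"commands": [[[0.010,-0.031,0],[0,0,0],-1],[[0.010,-0.031,0],[0,0,0],-1],[[0.010,-0.031,0],[0,0,0],-1],[[0.010,-0.031,0],[0,0,0],-1],[[0.010,-0.031,0],[0,0,0],-1]]}' >/dev/null
python3 -m pendant '{"commands": [[[0.010,-0.031,0],[0,0,0],-1],[[0.010,-0.031,0],[0,0,0],-1],[[0.010,-0.031,0],[0,0,0],-1],[[0.010,-0.031,0],[0,0,0],-1],[[0.010,-0.031,0],[0,0,0],-1]]}' >/dev/null
python3 -m pendant '{"commands": [[[0.010,-0.031,0],[0,0,0],-1],[[0.010,-0.031,0],[0,0,0],-1],[[0.010,-0.031,0],[0,0,0],-1],[[0.010,-0.031,0],[0,0,0],-1],[[0.010,-0.031,0],[0,0,0],-1]]}' >/dev/null
python3 -m pendant '{"commands": [[[0,0,0],[0,0,-3.5],-1],[[0,0,0],[0,0,0],-1],[[0,0,0],[0,0,0],-1],[[0,0,0],[0,0,0],-1],[[0,0,0],[0,0,0],-1]]}' >/dev/null
python3 - <<'E'
from h import *
snap('wrist','w4');snap('top','t4');snap('scene','s4')
rel(503.1,201.4,160,22.3)
a=load('w4')['img'][240:480,140:540,::-1]
b=load('top')['img'] if 0 else load('t4')['img'][190:290,190:290,::-1]
c=load('s4')['img'][150:320,340:480,::-1]
o=np.zeros((600,800,3),np.uint8);o[:240,:400]=a
o[:400,400:800]=cv2.resize(b,(400,400),interpolation=cv2.INTER_CUBIC)
o[250:590,:280]=cv2.resize(c,(280,340),interpolation=cv2.INTER_CUBIC)
cv2.imwrite('pics/m4.png',o)
E
```

```text
t 13.95 tcp [504.2 201.6 207.4] yaw 22.25 tilt [0.0001 0.    ] q6 1.376 w 13.1 F [-0.1 -0.3 -1.3] M [-0.009 -0.027 -0.006] ff 60.3
tool shift mm [-1.1 -0.2 47.4] turn z -0.05
```

View pics/m4.png

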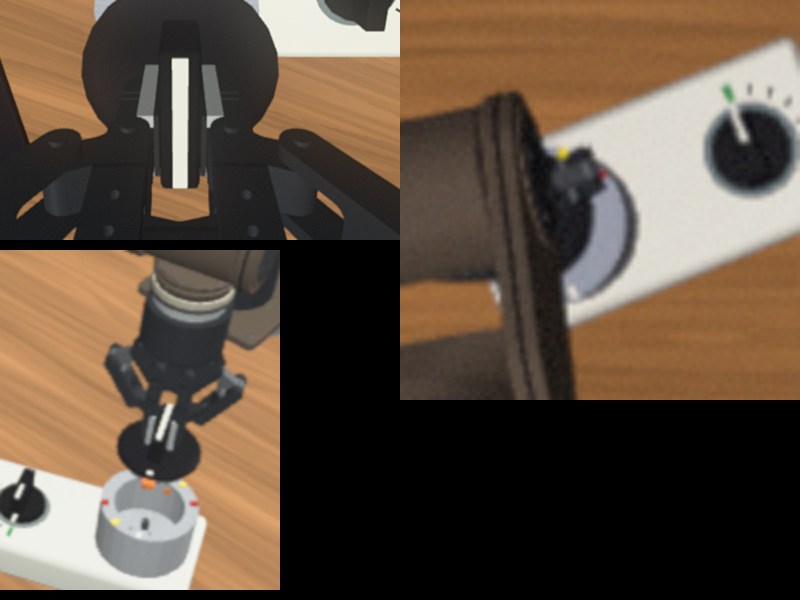

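The lid hangs level and centred, with its white line vertical at full-image column 320, and the dial still points at green. I check the line's position along the bar, then lower the lid to just above the rim.

```bash
python3 - <<'E'
from h import *
a=np.radians(22.25)
for r in(-26,-25,25,26):print(r,proj('w4',(504.2+r*np.cos(a),201.6+r*np.sin(a),207.4-27.9+54)))
E
python3 -m pendant '{"commands": [[[-0.001,0,0.02],[0,0,0],-1],[[0,0,0.02],[0,0,0],-1],[[0,0,0.015],[0,0,0],-1],[[0,0,0],[0,0,0],-1],[[0,0,0],[0,0,0],-1]]}' >/dev/null
python3 -m pendant '{"commands": [[[0,0,0],[0,0,0],-1],[[0,0,0],[0,0,0],-1],[[0,0,0],[0,0,0],-1],[[0,0,0],[0,0,0],-1],[[0,0,0],[0,0,0],-1]]}' >/dev/null
python3 - <<'E'
from h import *
rel(503.1,201.4,128,22.3)
E
```

```text
-26 [320.8 427.9]
-25 [320.8 425.6]
25 [320.7 296.1]
26 [320.7 293.2]
t 14.95 tcp [503.3 201.7 152.6] yaw 22.31 tilt [0.0004 0.0001] q6 1.375 w 12.8 F [-0.1 -0.1 -1.4] M [ 0.047 -0.047 -0.008] ff 60.3
tool shift mm [-0.3  0.2 24.6] turn z 0.01
```

```bash
python3 -m pendant '{"commands": [[[0,0,0.005],[0,0,0],-1],[[0,0,0.005],[0,0,0],-1],[[0,0,0.004],[0,0,0],-1],[[0,0,0],[0,0,0],-1],[[0,0,0],[0,0,0],-1]]}'
python3 -m pendant '{"commands": [[[0,0,0.003],[0,0,0],-1],[[0,0,0.002],[0,0,0],-1],[[0,0,0],[0,0,0],-1],[[0,0,0],[0,0,0],-1],[[0,0,0],[0,0,0],-1]]}'
python3 - <<'E'
from h import *
rel(503.1,201.4,128,22.3)
E
```

```text
clock: 15.45
tcp_pos: [503.0, 201.6, 138.0]
eef_rot: [0.981, 0.193, -0.0, -0.0]
wrist_force: [-0.1, 0.6, -1.3]
grip_width: 13.0
finger_force: 60.3
clock: 15.95
tcp_pos: [503.3, 201.7, 133.5]
eef_rot: [0.981, 0.193, 0.0, -0.0]
wrist_force: [0.7, -0.5, -2.1]
grip_width: 12.9
finger_force: 60.3
t 15.95 tcp [503.3 201.7 133.5] yaw 22.31 tilt [0.0002 0.    ] q6 1.375 w 12.9 F [ 0.7 -0.5 -2.1] M [-0.019 -0.031 -0.056] ff 60.3
tool shift mm [-0.3  0.2  5.5] turn z 0.01
```

No contact at all, so the lugs are inside the slots. I finish the descent.

```bash
python3 -m pendant '{"commands": [[[0,0,0.002],[0,0,0],-1],[[0,0,0.002],[0,0,0],-1],[[0,0,0.001],[0,0,0],-1],[[0,0,0],[0,0,0],-1],[[0,0,0],[0,0,0],-1]]}'
python3 -m pendant '{"commands": [[[0,0,0.001],[0,0,0],-1],[[0,0,0],[0,0,0],-1],[[0,0,0],[0,0,0],-1],[[0,0,0],[0,0,0],-1],[[0,0,0],[0,0,0],-1]]}'
python3 - <<'E'
from h import *
rel(503.1,201.4,128,-12.7)
E
```

```text
clock: 16.45
tcp_pos: [503.2, 201.6, 128.3]
eef_rot: [0.981, 0.193, -0.0, -0.0]
wrist_force: [0.6, 0.8, -1.4]
grip_width: 12.8
finger_force: 60.4
clock: 16.95
tcp_pos: [503.4, 201.7, 127.9]
eef_rot: [0.981, 0.193, 0.0, 0.0]
wrist_force: [-1.7, 0.0, 4.2]
grip_width: 13.2
finger_force: 60.9
t 16.95 tcp [503.4 201.7 127.9] yaw 22.31 tilt [0.0004 0.0001] q6 1.375 w 13.2 F [-1.7  0.   4.2] M [-0.039  0.29   0.012] ff 60.9
tool shift mm [-0.4  0.2 -0.1] turn z 35.01
```

The lid is seated at the expected height with about 5 N of contact. I twist it clockwise by 35°.

```bash
python3 -m pendant '{"commands": [[[0,0,0],[0,0,5],-1],[[0,0,0],[0,0,5],-1],[[0,0,0],[0,0,5],-1],[[0,0,0],[0,0,5],-1],[[0,0,0],[0,0,5],-1]]}'
python3 -m pendant '{"commands": [[[0,0,0],[0,0,5],-1],[[0,0,0],[0,0,3],-1],[[0,0,0],[0,0,2],-1],[[0,0,0],[0,0,0],-1],[[0,0,0],[0,0,0],-1]]}'
python3 - <<'E'
from h import *
snap('wrist','w5');snap('top','t5');snap('scene','s5')
rel(503.1,201.4,128,-12.7)
a=load('w5')['img'][200:480,120:520,::-1]
b=load('t5')['img'][190:290,190:290,::-1]
c=load('s5')['img'][230:320,310:450,::-1]
o=np.zeros((600,800,3),np.uint8);o[:280,:400]=a
o[:280,400:680]=cv2.resize(b,(280,280),interpolation=cv2.INTER_CUBIC)
o[285:600,:490]=cv2.resize(c,(490,315),interpolation=cv2.INTER_CUBIC)
cv2.imwrite('pics/m5.png',o)
E
```

```text
clock: 17.45
tcp_pos: [504.0, 202.3, 127.9]
eef_rot: [1.0, -0.025, 0.001, -0.001]
wrist_force: [0.1, 2.2, 1.8]
grip_width: 13.4
finger_force: 60.9
clock: 17.95
tcp_pos: [503.9, 202.1, 127.9]
eef_rot: [0.994, -0.11, 0.001, -0.001]
wrist_force: [0.3, 1.8, 3.3]
grip_width: 13.0
finger_force: 61.0
t 18.1 tcp [503.9 202.1 127.9] yaw -12.67 tilt [0.002  0.0011] q6 1.986 w 13.4 F [1.2 2.6 3.2] M [ 0.343 -0.069  0.086] ff 61.0
tool shift mm [-0.6  0.8 -0.1] turn z 0.03
```

View pics/m5.png

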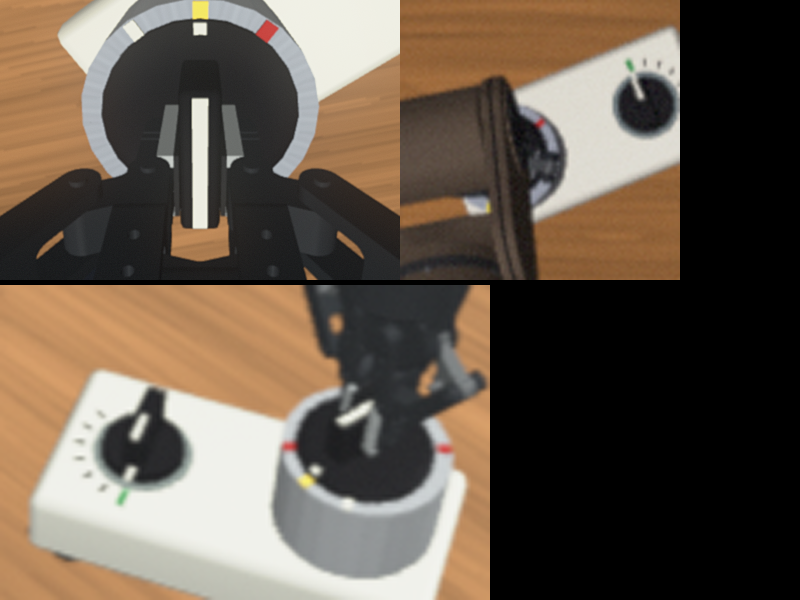

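The white line and lug mark (column 200) sit exactly on the yellow mark (column 201), the flange is inside the rim, the dial is at green, and the moment of about 0.09 N m matches the spring at half turn. I let it settle and hand in.

```bash
python3 -m pendant '{"commands": [[[0,0,0],[0,0,0],-1],[[0,0,0],[0,0,0],-1],[[0,0,0],[0,0,0],-1],[[0,0,0],[0,0,0],-1],[[0,0,0],[0,0,0],-1]]}'
python3 -c "
from h import *
rel(503.1,201.4,128,-12.7);print(job.hand_in())"
```

```text
clock: 18.6
tcp_pos: [503.9, 202.0, 127.9]
eef_rot: [0.994, -0.111, 0.001, -0.001]
wrist_force: [2.8, 4.5, 4.9]
grip_width: 13.0
finger_force: 61.1
t 18.6 tcp [503.9 202.  127.9] yaw -12.7 tilt [0.0019 0.001 ] q6 1.986 w 13.0 F [2.8 4.5 4.9] M [ 0.628 -0.358  0.106] ff 61.1
tool shift mm [-0.6  0.8 -0.1] turn z -0.0
the job is handed in; nothing more can be done
None
```

I handed the job in at 18.6 s with the timer dial at the green zero mark and the lid seated in the cup, still gripped and steady at the yellow half-way marks; the hand-in returned no verdict.

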